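# Latch the sprung feed slide at its middle stop

## Task

One of the two sprung feed fixtures on the bench has an oval felt pad lying in its slide. With your fingertips press against the upright push plate at the near end of that slide, push it inward until the stop pin has dropped behind the first tooth (the middle stop, half way along the travel) but not so far that it passes the second, then let go so that the spring brings the slide back against the pin and it stays latched at the middle position. Grasp and lift nothing: leave the pad lying in its nest, let the stop pin work by itself, and do not disturb the empty fixture or the other things on the bench.

Things in the scene. Friction and masses are not known exactly. Their poses are not given: they have to be found in the camera images.
- pad_fixture: Feed fixture carrying the felt pad: dark steel base plate 195 x 120 x 12 mm fixed to the bench, an aluminium bridge across it at x = 20 to 50 mm, 55 mm high. Stands at the left or the right place. Origin on the bench, 100 mm from the base's near edge and 95 mm from its far edge, on the centre line. x = push direction, away from the robot, turned up to 0.4 rad; y left, z up.
- pad_slide (a joint): Travel (m) of its sprung slide along +x: 0 home (start), 0.025 latched at the middle stop, 0.050 latched at the far stop, 0.056 end. The spring pushes it back: 6.4 N at home, +80 N/m; a tooth passing the pin adds 2 to 5 N; damping 45 N s/m. Let go below 0.025 it goes home; between 0.025 and 0.050 it comes back to 0.025 and latches; beyond 0.050 it latches far, which pushing cannot undo.
- pad_push (a point): Middle of the face to push: near (-x) face of that slide's upright aluminium push plate, 60 mm wide, 8 mm thick, 20 to 70 mm above the bench. The point is 50 mm above the bench and, at home, 115 mm before the fixture's origin on its centre line; it moves with the slide. The face overhangs the base by 15 mm: the space in front of it is free down to the bench.
- pad_pin (a joint): Lift (m) of the stop pin in that bridge, left of the centre line: 0 = down (at the start, and once dropped behind a tooth), 0.007 as a tooth passes beneath. A light spring presses it down; it need not be touched. Its knob is the fixture's highest part, 75 mm above the bench.
- felt_pad: Loose oval cream felt pad, 84 x 52 x 8 mm, about 60 g, lying in the low black nest on the pad fixture's slide (an aluminium plate, its top 24 mm above the bench), long axis along the slide. Origin at the middle of its underside, at home 45 mm before the fixture's origin; it rides with the slide.
- spare_fixture: The second feed fixture, identical to the first (same origin, axes and sizes) but with an empty nest. To be left alone.
- spare_slide (a joint): Travel of the empty fixture's slide, in m, 0 = home. Must stay at home.
- screwdriver: Bystander: red-handled screwdriver, 192 mm long, 26 mm thick, lying between the two fixtures. Origin at its middle, on the bench.
- thread_roll: Bystander: small cream roll, 43 mm long, 31 mm thick, lying between the fixtures on the robot's side. Origin below its middle, on the bench.
- glue_tin: Bystander: white tin, 67 mm across, 59 mm high, to the left. Origin at the middle of its underside.
Mind the look-alikes: they are no part of the job. Of the things that look like the felt_pad, the middle-sized one is meant.

How it is judged:
At the end, for the whole second after the job is handed in: The pad fixture's slide rests latched at its middle stop (travel 25 mm, within 2.5 mm), the stop pin is down (lift below 2 mm), the felt pad still lies flat in its nest (within 6 mm) and the empty fixture's slide is at home (value of joint pad_slide between 0.0225 and 0.0275 m and value of joint pad_pin below 0.002 m and velocity of joint pad_slide between -0.005 and 0.005 m/s and value of joint spare_slide below 0.003 m and x of felt_pad in the frame of pad_fixture between -0.026 and -0.014 m and y of felt_pad in the frame of pad_fixture between -0.006 and 0.006 m and z of felt_pad in the frame of pad_fixture below 0.028 m and angle between felt_pad's own z axis and vertical below 0.1 rad and linear speed of felt_pad below 0.02 m/s); the robot touches nothing.
It fails at once if the felt pad is lifted out of its nest (height (world z) of felt_pad above 0.034 m).
It fails at once if the fingers press on the felt pad (contact force between the fingers and felt_pad above 2 N).
It fails at once if the stop pin is pulled up by hand (more than 11 mm) (value of joint pad_pin above 0.011 m).
It fails at once if the empty fixture's slide is pushed (more than 5 mm) (value of joint spare_slide above 0.005 m).
It fails at once if another thing on the bench is disturbed (moved more than 20 mm) (distance of any of screwdriver, thread_roll, glue_tin from where it was at the start of the episode above 0.02 m).
It also fails if it takes over 35 s, if anything falls off the work surface, if the arm or the gripper's body presses on something with over 40 N, if the wrist force passes 120 N, or if a joint passes its speed limit or range.

## Robot

A 7-joint arm with a two-finger parallel gripper is mounted at the origin on a cart in front of the work surface, level with it; the furniture and walls round the work are solid. World frame = base frame: x ahead of the robot, y to its left, z up, the work surface at z = 0. Lengths are in m, angles in rad, forces in N, time in s.
With the tool pointing down it reaches from about 0.4 to 0.85 m from the base axis. Payload 10.4 kg.
Tool frame: the origin (TCP) lies on the centre line of the jaws, within the pads' length; the fingertips stand 11 mm ahead of it and the grasp point (between the pads) lies 8 mm behind it; z points along the fingers, y is the line along which they close (so a half turn about z gives the same grasp; the last joint's range is limited). The gripper opens to 87 mm and grips with 3 to 60 N. Pads are 19 mm wide; open, the fingers measure 117 mm over their backs; the gripper's body (75 mm by 190 mm) begins 51 mm behind the grasp point.
Start: joints at [-0.023, 0.332, -0.065, 1.46, 0.022, 1.35, -0.088], TCP at [0.625, 0, 0.234] pointing down, gripper open.
Joint ranges: [-2.6, 2.6], [-0.5, 2.12], [-1.47, 1.34], [0.16, 2.42], [-1.27, 4.41], [0.06, 2.06], [-2.6, 2.6]. Speed limits (rad/s): [2.22, 2.22, 2.79, 2.79, 3.14, 3.14, 3.14].

## Interface

Orientations are given as a unit quaternion [x, y, z, w].
In Python, from bench import r gives the robot as it stands.
- The arm moves only by the shell command python3 -m pendant 'ROWS' [OPENING] [FORCE]. ROWS is JSON, a list of rows, each a list of 4 numbers: the shift along the tool's x, y, z in m, then the turn about the tool's z in rad. A call has 1 to 8 rows; each row shifts and turns the commanded pose from where the row before left it, along the tool's axes as they then stand; what a row does not reach is not made up. A row lasts 1/12 s, in which the tool goes at most 41.7 mm and 7.16 degrees, less where a joint would pass 70% of its speed; a pose out of reach is approached as far as the arm can. A call with a gripper value outside its range is refused whole. OPENING is the opening, from 0 (shut) to 1 (fully open), set as the call begins (- or left out, the last holds). The fingers move at their own pace and stop on an object; FORCE is the grip in N (left out, the last holds). Time passes only in rows, so rows that do not move let the fingers close. It gives the time, the measured TCP pose, the force, the opening and the grip force at its end, in the units of the state.
- r.read_state(): the state, without advancing time (a new reading comes with each control period).
- r.camera(name): name is "scene" or "side" or "wrist"; returns a dict with "img" (420x560x3 uint8, red, green, blue), "camera_matrix" (3x3 intrinsics, pixels), "dist_coeffs" ([k1, k2, p1, p2, k3] as OpenCV has them; the pictures are not rectified), "xyz" and "attitude" of the camera in the world. Camera axes: x right, y down, z forward; pixel columns grow to the right and rows downward; lengths in m; the calibration is good to about 2 mm. A picture is of the moment at which its call begins. There is no depth.
- r.close_job(): hands the job in; it is judged then, once.
Trained networks look in the newest picture that a camera, given by its name, has taken for a name from the list of things; names that differ only in an ending like _2 or _b are one class to them, and where a whole thing is asked for, a point or a joint stands for the part that bears it (a point fixed in the world has none). Each returns a list of dicts, best first, with "score" (0 to 1); they miss things now and then, are a little off and sometimes report something else, mostly with a low value. They report only what shows in the picture. A call takes as long as a camera call. They do not tell look-alikes from the thing itself.
- r.outline_of(thing, camera): "mask" (420x560 bool, what is visible of it) and "bbox" ([centre column, centre row, width, height] in pixels, round what is visible of it).
The state is a dict: "time": time; "joint_positions": joint angles; "joint_vel": joint speeds; "joint_torque": joint torques, N m; "ee_pos": TCP position; "eef_rot": TCP orientation; "ft_force": force on the tool from outside, world axes, zero at the start; "torque": the same for the moment, N m; "width": finger opening in m; "grip_force": force on a finger pad.
Only numpy, scipy, OpenCV 4.12 (cv2) and the standard library are available. Lean on these libraries where they do the work, as an engineer would, in place of code of your own. Each camera call takes 0.05 s, during which the arm holds its last target. There are 200 camera calls.

## Working session

There is one attempt and no reset: what is moved stays moved. The work goes in short steps, Python scripts to look and compute and a shell command to move; the robot and the scene stay as the last step left them, time stands still between calls to the robot, and variables do not carry over. Pictures are saved under pics/ and viewed, at most 10 in all, crops included, and the job is handed in when it is done.

```bash
mkdir -p pics
python3 - <<'E'
from bench import r
import cv2,numpy as np
for c in ("scene","side"):
    d=r.camera(c); cv2.imwrite(f"pics/{c}0.png",d["img"][...,::-1])
    print(c,d["xyz"],d["attitude"],d["camera_matrix"],d["dist_coeffs"])
    for t in ("pad_fixture","felt_pad","pad_push","pad_pin"):
        print(t,[(round(o["score"],2),np.round(o["bbox"])) for o in r.outline_of(t,c)])
s=r.read_state();print(s["time"],s["ee_pos"],s["eef_rot"],s["width"],s["ft_force"])
E
```

```text
scene [-0.42553065 -0.44776586  0.82777059] [ 0.76538682 -0.45491441  0.23862289 -0.38767901] [[426.74219817   0.         272.67076586]
 [  0.         426.74219817 210.46522706]
 [  0.           0.           1.        ]] [0.03766915 0.         0.         0.         0.        ]
pad_fixture [(0.79, array([362., 239.,  44.,  56.])), (0.57, array([360., 240.,  18.,  13.]))]
felt_pad [(0.94, array([319., 279.,  34.,  28.])), (0.63, array([401., 269.,  21.,  18.])), (0.57, array([361., 243.,  15.,  14.])), (0.56, array([353., 218.,   9.,  10.]))]
pad_push [(0.74, array([358., 242.,  38.,  43.]))]
pad_pin [(0.49, array([354., 214.,   6.,   2.]))]
side [ 0.36188317 -0.83654387  0.80383815] [ 0.90204872 -0.08966403  0.03181394 -0.42101822] [[446.83433018   0.         279.20216315]
 [  0.         446.83433018 213.30096806]
 [  0.           0.           1.        ]] [-0.02261319  0.          0.          0.          0.        ]
pad_fixture [(0.64, array([329., 297., 102.,  77.]))]
felt_pad [(0.95, array([314., 299.,  37.,  21.])), (0.84, array([312., 359.,  31.,  18.])), (0.73, array([231., 303.,  52.,  31.]))]
pad_push [(0.65, array([312., 303.,  70.,  47.]))]
pad_pin [(0.62, array([340., 263.,   5.,   7.]))]
0.5 [6.25009681e-01 4.42561403e-05 2.33542344e-01] [7.07092189e-01 7.07121373e-01 2.42126639e-05 3.23079187e-06] 0.08672082457755977 [-0.04573263 -0.85486023  0.72998047]
```

View pics/scene0.png

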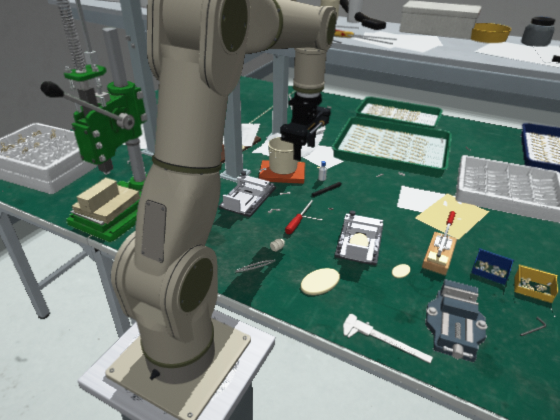

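View pics/side0.png

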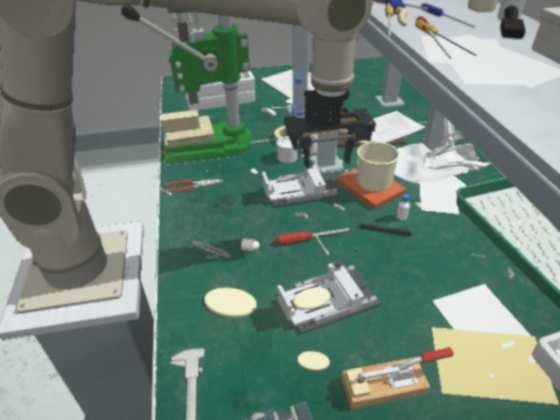

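The pad fixture is the right-hand one: scene (361,241), side (313,298). The loose ovals at side (230,302) and (313,360) are look-alikes. Next I'll get a rough pose and crops.

```bash
cat > h.py <<'E'
import numpy as np,cv2
from scipy.spatial.transform import Rotation as R
def ray(d,uv,z):
    p=cv2.undistortPoints(np.array([[uv]],float),np.array(d["camera_matrix"]),np.array(d["dist_coeffs"]))[0,0]
    v=R.from_quat(d["attitude"]).as_matrix()@np.array([p[0],p[1],1]); o=np.array(d["xyz"])
    return o+v*(z-o[2])/v[2]
def proj(d,P):
    M=R.from_quat(d["attitude"]).as_matrix(); 
    rv=cv2.Rodrigues(M.T)[0]; t=-M.T@np.array(d["xyz"])
    return cv2.projectPoints(np.array(P,float),rv,t,np.array(d["camera_matrix"]),np.array(d["dist_coeffs"]))[0][:,0]
E
python3 - <<'E'
from bench import r
from h import *
W=[]
for c,b,uv in (("scene",(315,195,405,275),(361,242)),("side",(265,250,390,340),(314,299))):
    d=r.camera(c)
    for o in r.outline_of("felt_pad",c):
        if abs(o["bbox"][0]-uv[0])<15 and abs(o["bbox"][1]-uv[1])<15:
            ys,xs=np.nonzero(o["mask"]); P=np.array([ray(d,(x,y),.032)[:2] for x,y in zip(xs,ys)])
            w,V=np.linalg.eigh(np.cov(P.T)); print(c,"pad",P.mean(0),"size",4*np.sqrt(w),"axis",V[:,1],len(P))
    for o in r.outline_of("pad_pin",c): print("pin",o["score"],o["bbox"],ray(d,o["bbox"][:2],.07)[:2])
    im=d["img"][b[1]:b[3],b[0]:b[2],::-1]; s=6 if c=="side" else 7
    im=cv2.resize(im,None,fx=s,fy=s,interpolation=cv2.INTER_CUBIC)
    cv2.imwrite(f"pics/{c}c.png",im); print(im.shape)
E
```

```text
scene pad [ 0.54597425 -0.22437346] size [0.05344206 0.05918183] axis [-0.97530953 -0.22084232] 180
(560, 630, 3)
side pad [ 0.53713487 -0.23051386] size [0.05368458 0.08497192] axis [-0.98490391 -0.17310195] 589
pin 0.4 [339.1, 262.6, 7.8, 5.6] [ 0.61277177 -0.17435316]
(540, 750, 3)
```

View pics/sidec.png

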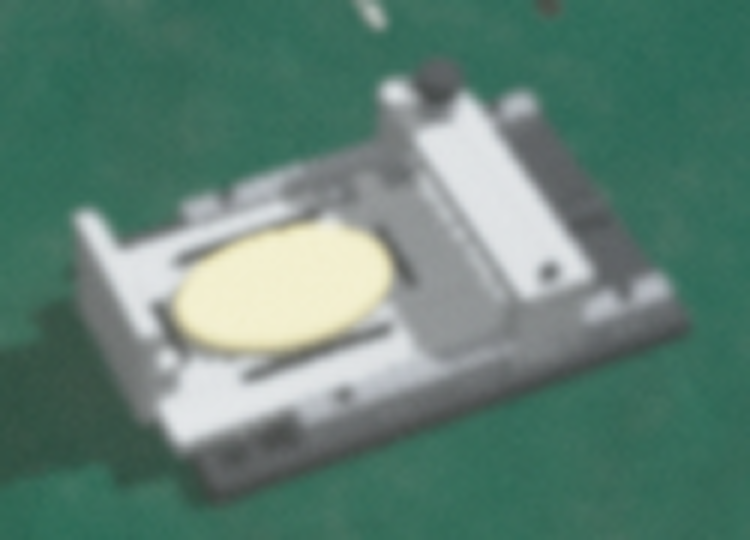

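The side crop shows the pad in its nest at the near end, the push plate at the left (crop (80–160, 210–420)), the bridge, and the dark knob at (437,80). The yaw comes next, from the corners.

Run:
```python
from bench import r
from h import *
from scipy.optimize import least_squares
d=r.camera("side")
# crop px -> image px; model points (fixture frame)
obs=[((212,502),(-.1,-.06,0)),((690,330),(.095,-.06,0)),((437,72),None),((600,280),None)]
f=lambda c:((c[0]+.5)/6-.5+265,(c[1]+.5)/6-.5+250)
a=ray(d,f((212,502)),0);b=ray(d,f((690,330)),0);v=b-a
print("base right edge len",np.linalg.norm(v),"yaw",np.arctan2(v[1],v[0]))
for yaw in [np.arctan2(v[1],v[0])]:
    c,s=np.cos(yaw),np.sin(yaw);Rm=np.array([[c,-s],[s,c]])
    o1=a[:2]-Rm@[-.1,-.06];o2=b[:2]-Rm@[.095,-.06];o3=np.array([.5371,-.2305])-Rm@[-.045,0]
    print("origins",o1,o2,o3)
    o=(o1+o2+2*o3)/4; print(o,"push",o+Rm@[-.115,0])
    for name in("side","scene"):
        d=r.camera(name); im=d["img"][...,::-1]
        bx,sc=((265,250,390,340),6) if name=="side" else ((315,195,405,275),7)
        im=cv2.resize(im[bx[1]:bx[3],bx[0]:bx[2]],None,fx=sc,fy=sc,interpolation=cv2.INTER_CUBIC)
        def poly(P,col):
            W=[list(o+Rm@[x,y])+[z] for x,y,z in P]
            q=(proj(d,W)-bx[:2]+.5)*sc-.5; cv2.polylines(im,[q.astype(int)],True,col,1)
        poly([(-.1,-.06,0),(.095,-.06,0),(.095,.06,0),(-.1,.06,0)],(0,0,255))
        for z in(.07,.02): poly([(-.115,-.03,z),(-.115,.03,z),(-.107,.03,z),(-.107,-.03,z)],(255,0,0))
        poly([(.02,-.06,.055),(.05,-.06,.055),(.05,.06,.055),(.02,.06,.055)],(0,255,255))
        poly([(-.045+.042*np.cos(t),.026*np.sin(t),.032) for t in np.linspace(0,6.28,30)],(255,0,255))
        cv2.imwrite(f"pics/{name}m.png",im)
```

```text
base right edge len 0.19538484738969983 yaw 0.19451243744439434
origins [ 0.582863   -0.21381784] [ 0.58324058 -0.21374345] [ 0.58125139 -0.22180203]
[ 0.58215159 -0.21779134] push [ 0.46932026 -0.24001948]
```

View pics/sidem.png

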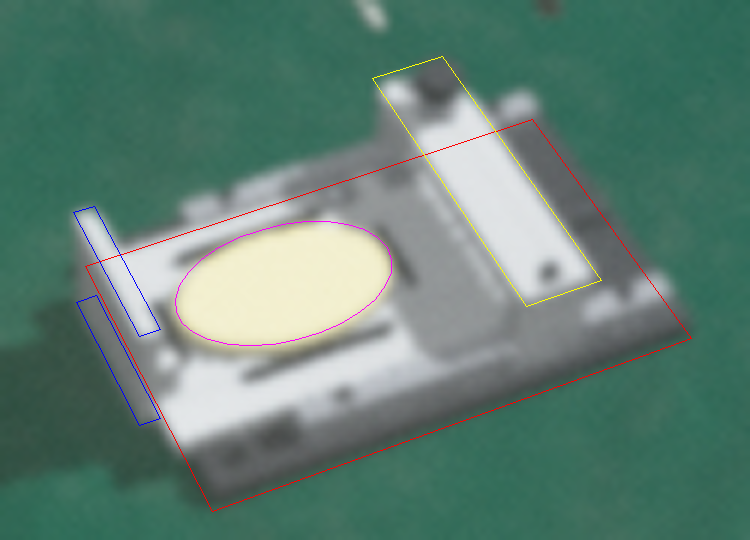

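View pics/scenem.png

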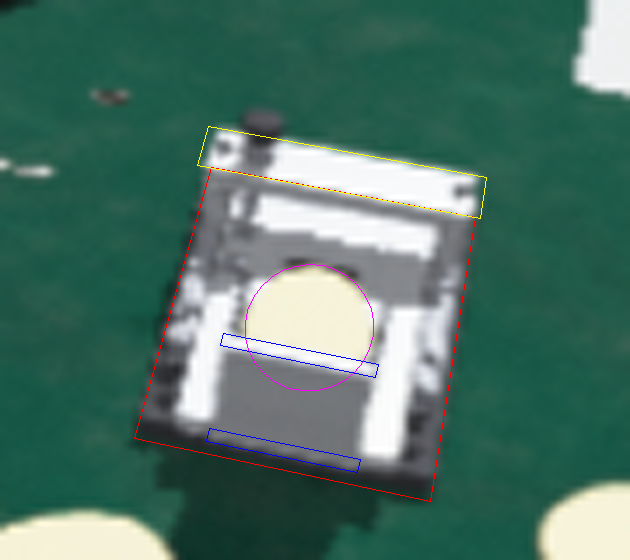

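The model fits both views within about 3 mm: origin (0.582, -0.218), yaw 0.19, push point (0.469, -0.240). I'll go to a standoff in front of it with the gripper shut.

```bash
python3 -m pendant '[[-0.031,-0.026,0,0],[-0.031,-0.026,0,0],[-0.031,-0.026,0,0],[-0.031,-0.026,0,0],[-0.031,-0.026,0,0],[-0.031,-0.026,0,0],[-0.031,-0.026,0,0],[-0.031,-0.026,0,0]]' 0 20; python3 -m pendant '[[0,0,0,-0.1],[0,0,0,-0.09],[0,0,0.03,0],[0,0,0.03,0],[0,0,0.03,0],[0,0,0,0],[0,0,0,0]]'
python3 - <<'E'
from bench import r
from h import *
s=r.read_state();M=R.from_quat(s["eef_rot"]).as_matrix();o=np.array([.582,-.218])
c,q=np.cos(.194),np.sin(.194)
print(s["time"],s["ee_pos"],s["width"],s["ft_force"],"fixt frame",np.array([[c,q],[-q,c]])@(s["ee_pos"][:2]-o),"\n",M.round(3))
for n in("side","wrist"):
    d=r.camera(n);cv2.imwrite(f"pics/{n}1.png",d["img"][...,::-1])
E
```

```text
time: 1.62
ee_pos: [0.4155, -0.2492, 0.2338]
eef_rot: [0.707, 0.707, 0.0, 0.0]
ft_force: [1.2, -1.3, -0.4]
width: 0.0417
grip_force: 0.0
time: 2.2
ee_pos: [0.4163, -0.2477, 0.1432]
eef_rot: [0.637, 0.771, -0.0, -0.001]
ft_force: [-0.1, 0.1, 1.4]
width: 0.0013
grip_force: 0.0
2.2 [ 0.41632745 -0.24769194  0.14324536] 0.001297543125379567 [-0.07685789  0.07107828  1.40217646] fixt frame [-0.16828886  0.0028043 ] 
 [[-0.189  0.982 -0.002]
 [ 0.982  0.189  0.001]
 [ 0.001 -0.002 -1.   ]]
```

View pics/side1.png

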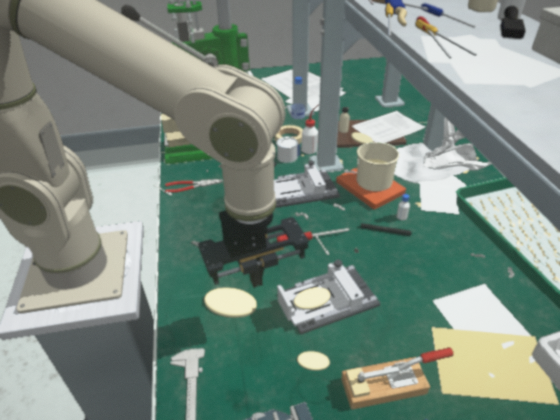

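The gripper is shut and stands above and in front of the push plate, with nothing below it but the bench. I'll descend and approach.

```bash
python3 -m pendant '[[-0.004,0,0.03,0],[0,0,0.03,0],[0,0,0.025,0],[0,0,0.007,0],[0,0,0,0],[0,0.01,0,0],[0,0.01,0,0],[0,0,0,0]]'; for i in 1; do python3 -m pendant '[[0,0.004,0,0],[0,0.004,0,0],[0,0.002,0,0],[0,0,0,0],[0,0,0,0]]'; done
python3 - <<'E'
from bench import r
from h import *
d=r.camera("side");cv2.imwrite("pics/side2.png",cv2.resize(d["img"][220:350,190:390,::-1],None,fx=4,fy=4,interpolation=cv2.INTER_CUBIC))
E
```

```text
time: 2.97
ee_pos: [0.4413, -0.2477, 0.0537]
eef_rot: [0.636, 0.772, 0.001, 0.002]
ft_force: [0.0, -0.3, 0.6]
width: 0.0007
grip_force: 0.0
time: 3.38
ee_pos: [0.4472, -0.2463, 0.0515]
eef_rot: [0.637, 0.771, -0.0, -0.0]
ft_force: [0.3, 0.2, 0.6]
width: 0.0006
grip_force: 0.0
```

View pics/side2.png

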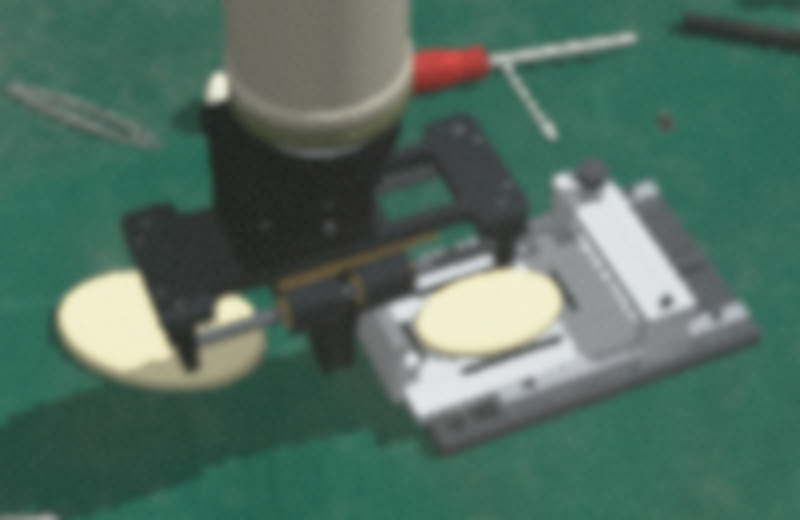

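The fingers are just short of the plate, centred on it, and the body is clear of the pad. I'll approach for contact.

```bash
python3 -m pendant '[[0,0.003,0,0],[0,0,0,0],[0,0,0,0]]'|sed -n 1,4p; python3 -m pendant '[[0,0.003,0,0],[0,0,0,0],[0,0,0,0]]'|sed -n 1,4p;  python3 -m pendant '[[0,0.003,0,0],[0,0,0,0],[0,0,0,0]]'|sed -n 1,4p; python3 -m pendant '[[0,0.003,0,0],[0,0,0,0],[0,0,0,0]]'|sed -n 1,4p
```

```text
time: 3.68
ee_pos: [0.4503, -0.2456, 0.0515]
eef_rot: [0.637, 0.771, 0.0, 0.0]
ft_force: [0.6, -0.3, 1.0]
time: 3.93
ee_pos: [0.4533, -0.245, 0.0515]
eef_rot: [0.637, 0.771, 0.0, 0.0]
ft_force: [-0.9, -0.3, -0.4]
time: 4.18
ee_pos: [0.4563, -0.2445, 0.0515]
eef_rot: [0.637, 0.771, 0.0, 0.0]
ft_force: [-0.1, 0.2, 0.5]
time: 4.43
ee_pos: [0.4592, -0.2439, 0.0515]
eef_rot: [0.637, 0.771, 0.0, 0.0]
ft_force: [-0.4, 0.1, -0.6]
```

```bash
for k in 1; do python3 -m pendant '[[0,0.002,0,0],[0,0,0,0],[0,0,0,0]]'|sed -n '1,2p;4p'; python3 -m pendant '[[0,0.002,0,0],[0,0,0,0],[0,0,0,0]]'|sed -n '1,2p;4p';  python3 -m pendant '[[0,0.002,0,0],[0,0,0,0],[0,0,0,0]]'|sed -n '1,2p;4p'; done
python3 - <<'E'
from bench import r
from h import *
d=r.camera("side");cv2.imwrite("pics/side3.png",cv2.resize(d["img"][240:345,240:380,::-1],None,fx=5,fy=5,interpolation=cv2.INTER_CUBIC))
E
```

```text
time: 4.68
ee_pos: [0.4598, -0.2439, 0.0514]
ft_force: [-6.4, -0.3, 5.0]
time: 4.93
ee_pos: [0.4617, -0.2435, 0.0514]
ft_force: [-6.3, 0.1, 4.4]
time: 5.18
ee_pos: [0.4636, -0.2431, 0.0514]
ft_force: [-7.1, -0.1, 5.1]
```

View pics/side3.png

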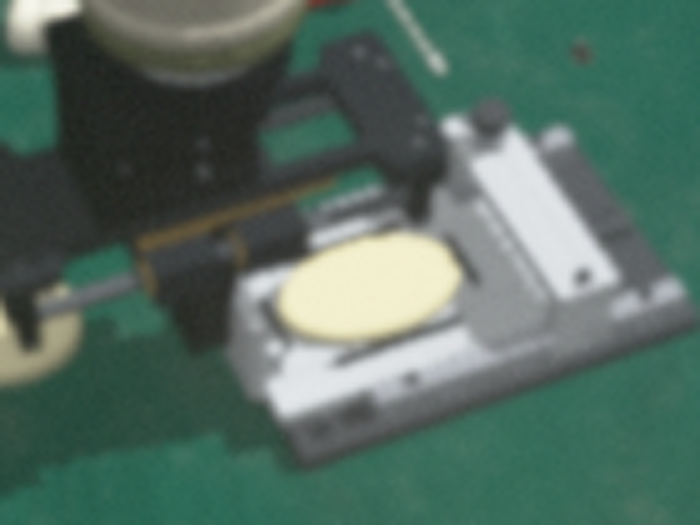

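Contact came at TCP x ≈ 0.4595 (6.4 N), and the slide has moved about 4 mm. I'm aiming for 37 mm of travel, TCP x ≈ 0.496.

```bash
python3 -m pendant '[[0,0.003,0,0],[0,0.003,0,0],[0,0.003,0,0],[0,0.003,0,0],[0,0.003,0,0],[0,0,0,0]]'|sed -n '1,2p;4p'; python3 -m pendant '[[0,0.003,0,0],[0,0.003,0,0],[0,0.003,0,0],[0,0.003,0,0],[0,0,0,0],[0,0,0,0]]'|sed -n '1,2p;4p'
```

```text
time: 5.73
ee_pos: [0.4783, -0.2403, 0.0513]
ft_force: [-7.0, -0.0, 4.6]
time: 6.23
ee_pos: [0.4896, -0.238, 0.0513]
ft_force: [-9.9, 0.5, 6.4]
```

```bash
python3 -m pendant '[[0,0.003,0,0],[0,0.003,0,0],[0,0,0,0],[0,0,0,0]]'|sed -n '1,2p;4p'; python3 -m pendant '[[0,-0.003,0,0],[0,-0.003,0,0],[0,-0.003,0,0],[0,-0.003,0,0],[0,0,0,0],[0,0,0,0]]'|sed -n '1,2p;4p'; python3 -m pendant '[[0,-0.003,0,0],[0,-0.003,0,0],[0,-0.003,0,0],[0,0,0,0],[0,0,0,0]]'|sed -n '1,2p;4p'
```

```text
time: 6.57
ee_pos: [0.4954, -0.2369, 0.0513]
ft_force: [-9.7, 0.5, 5.9]
time: 7.07
ee_pos: [0.4841, -0.2392, 0.0513]
ft_force: [-7.9, -0.5, 3.6]
time: 7.48
ee_pos: [0.4768, -0.2405, 0.0516]
ft_force: [-0.4, -0.6, -0.1]
```

Contact was lost with the TCP about 18–25 mm past home, so the slide stayed latched. I'll back well away, rise, and verify.

```bash
python3 -m pendant '[[0,-0.015,0,0],[0,-0.02,0,0],[0,-0.02,0,0],[0,-0.02,0,0],[0,0,-0.03,0],[0,0,-0.04,0],[0,0,-0.03,0],[0,0,0,0]]'|sed -n '1,2p;4p'
python3 - <<'E'
from bench import r
from h import *
o=np.array([.582,-.218]);c,s=np.cos(.194),np.sin(.194);Rm=np.array([[c,-s],[s,c]])
d=r.camera("side");im=cv2.resize(d["img"][250:340,265:390,::-1],None,fx=6,fy=6,interpolation=cv2.INTER_CUBIC)
for q in r.outline_of("felt_pad","side"):
    ys,xs=np.nonzero(q["mask"]);P=np.array([ray(d,(x,y),.032)[:2] for x,y in zip(xs,ys)]).mean(0)
    print(q["score"],Rm.T@(P-o))
def poly(P,col):
    q=(proj(d,[list(o+Rm@p[:2])+[p[2]] for p in P])-[265,250]+.5)*6-.5;cv2.polylines(im,[q.astype(int)],True,col,1)
for z in(.07,.02): poly([(-.09,-.03,z),(-.09,.03,z),(-.082,.03,z),(-.082,-.03,z)],(255,0,0))
cv2.imwrite("pics/side4.png",im)
E
```

```text
time: 8.15
ee_pos: [0.406, -0.2562, 0.1578]
ft_force: [2.0, -0.6, 0.8]
0.9 [-0.02144303 -0.0041984 ]
0.61 [-0.21550872  0.05325395]
0.61 [-0.10836459 -0.14215347]
0.28 [0.09996001 0.37428567]
```

View pics/side4.png

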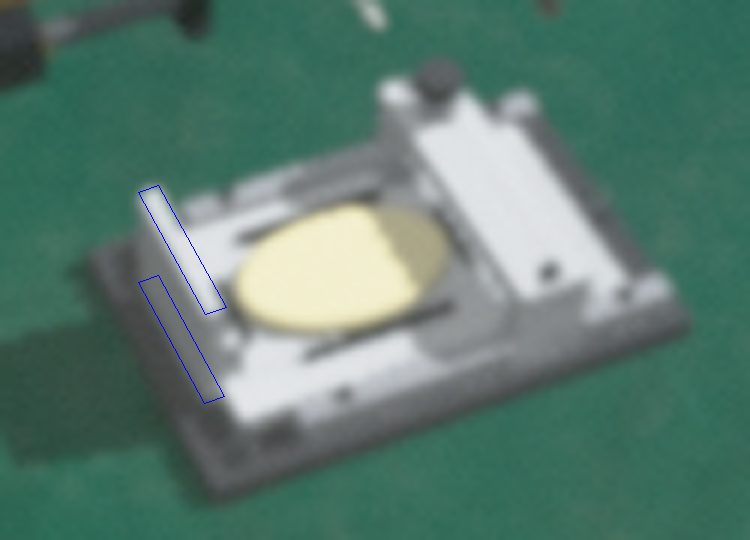

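The plate matches the 25 mm outline at crop (140–220, 187–310). The pad sits in its nest 25 mm further on, the pin knob is down as before, and the robot is clear.

```bash
python3 -m pendant '[[0,0,0,0],[0,0,0,0],[0,0,0,0],[0,0,0,0]]'|sed -n '1,4p'; python3 -c "
from bench import r
print(r.close_job())"
```

```text
time: 8.58
ee_pos: [0.4027, -0.2545, 0.1507]
eef_rot: [0.637, 0.771, -0.0, -0.001]
ft_force: [0.5, -0.2, -0.0]
the job is handed in; nothing more can be done
None
```

I pushed the pad fixture's slide in about 36 mm and let go; the last picture shows it latched at the middle stop (25 mm) with the pad in its nest and the robot clear, and I handed the job in at 8.6 s; no verdict came back.

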